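Test a plug-in relay

TASK

Take the tall relay out of the storage rack, stand it upright on the rubber mat and let go, then take it up the other way, since the socket's two guard cheeks leave room for fingers only across its narrow width, and plug it fully home in the relay tester. Once it is seated and released, and not before, press the tester's large push button fully down, hold it down for about one second, and let it come up again. Do not press the small button, leave the other two relays in the rack, and do not knock over or shift the bottle and the white dome.

Things in the scene. Friction and masses are not known exactly. Their poses are not given: they have to be found in the camera images.
- relay: Tall relay (loose, 0.14 kg): grey cover 30 (x) by 44 (y) mm, 62 high, over a black plug 24 by 36 mm, 16 high; 78 mm in all, the only tall one. Origin: centre of the plug's underside. Starts upright in a rack slot on the 10 mm floor, its y along the rack's x; dividers flank its 44 mm wide faces, so there it is gripped only over its 30 mm wide ends (44 mm apart, closing along its own y).
- relay_shoulder (a point): Centre of the underside of the relay's cover, 16 mm above the relay's origin; it rests on the socket block when the plug is home.
- rack: Fixed storage rack: floor 60 (x) by 124 (y) by 10 mm high, origin at the centre of its underside. Four upright divider plates 4 mm thick, 40 mm long (x), top 92 mm above the bench, at y = -60, -20, 20, 60 mm form three slots in a row along its y at -40, 0 and 40 mm; the slots are open to the rack's +x and -x.
- round_relay: Bystander relay with a round grey can 30 mm across, 50 mm high in all, in another slot of the rack. Origin at the centre of its underside. Must stay there.
- short_relay: Bystander relay with a short grey block cover 30 by 32 mm, 42 mm high in all, in another slot of the rack. Origin at the centre of its underside. Must stay there.
- mat: Fixed dark rubber mat 150 (x) by 130 (y) by 4 mm on the bench, origin at the centre of its underside.
- tester: Fixed relay tester: grey housing 160 (x) by 270 (y) by 28 mm high, origin at the centre of its underside. At y = -70 mm a black socket block 62 by 74 mm, 22 mm high, stands on it (top 50 mm above the bench); at y = +72 mm are two black push buttons.
- socket_mouth (a point): Centre of the socket hole at the block's top face. Hole 27 (tester x) by 39 (tester y) mm, 18 deep; the plug fits either way round. Guard cheeks, plates 5 mm thick, 36 long (x), stand on its +y and -y sides, inner faces 29 mm from the centre, tops 72 mm above the mouth; so the seated relay (top 62 mm above it) can be held only across its 30 mm width (closing along tester x).
- test_button (a joint): Travel of the large push button: 0 up, 0.007 m fully down (about 5 N).
- test_button_top (a point): Centre of the top face of the large round push button, 40 mm across, on the tester at x = -30, y = +72 mm; pressed straight down.
- small_button (a joint): Travel of the small push button: 0 up, 0.006 m fully down. Must not be pressed.
- small_button_top (a point): Centre of the top face of the small push button, 20 mm across, on the tester at x = +48, y = +72 mm.
- bottle: Bystander: brown glass bottle standing on the bench, 64 mm across, 190 mm high. Origin at the centre of its underside.
- dome: Bystander: white dome-shaped lamp cover standing on the bench, 90 mm across, 108 mm high. Origin at the centre of its underside.
Things that resemble listed ones, but are neither listed nor needed, are in the scene too. Leave any purple look-alike of the relay alone. Several things look just like the mat: the one meant starts farthest from the robot's base.

How it is judged:
On the way, in this order (a step that is already met when the one before it is completed fails the run):
1. the tall relay stands upright on the mat, released (x of relay in the frame of mat between -0.078 and 0.078 m and y of relay in the frame of mat between -0.068 and 0.068 m and z of relay in the frame of mat between 0.001 and 0.008 m and angle between relay's own z axis and vertical below 0.1 rad and contact force between the fingers and relay below 0.1 N), for 0.2 s.
2. the relay is plugged fully home in the socket, released (z of relay_shoulder in the frame of socket_mouth between -0.003 and 0.003 m and horizontal distance between relay_shoulder and socket_mouth below 0.004 m and angle between the x axis of relay and the x axis of tester, either way round below 0.1 rad and angle between relay's own z axis and vertical below 0.06 rad and contact force between the fingers and relay below 0.1 N), for 0.2 s.
3. the large button is held fully down (value of joint test_button above 0.0058 m), for 0.5 s.
At the end, for the whole second after the job is handed in: The tall relay is plugged in: its shoulder within 3 mm of the socket's top face in height and 4 mm sideways, square to the socket within 0.1 rad, upright within 0.06 rad, released and at rest; the large button is back up (under 1.5 mm down) (all of step 2 and value of joint test_button below 0.0015 m and linear speed of relay below 0.02 m/s); the robot touches nothing.
It fails at once if the large button is pressed (over 3 mm) while the relay is not seated (value of joint test_button above 0.003 m and not (z of relay_shoulder in the frame of socket_mouth between -0.003 and 0.003 m and horizontal distance between relay_shoulder and socket_mouth below 0.004 m and angle between the x axis of relay and the x axis of tester, either way round below 0.1 rad and angle between relay's own z axis and vertical below 0.06 rad)).
It fails at once if the small button is pressed over 3 mm (value of joint small_button above 0.003 m).
It fails at once if the round or the short relay is tipped or moved more than 20 mm (distance of any of round_relay, short_relay from where it was at the start of the episode above 0.02 m or angle between any of round_relay, short_relay's own z axis and vertical above 0.5 rad).
It fails at once if the bottle or the dome is tipped or moved more than 30 mm (distance of any of bottle, dome from where it was at the start of the episode above 0.03 m or angle between any of bottle, dome's own z axis and vertical above 0.5 rad).
It also fails if it takes over 72 s, if anything falls off the work surface, if the arm or the gripper's body presses on something with over 40 N, if the wrist force passes 120 N, or if a joint passes its speed limit or range.

ROBOT

A 7-joint arm with a two-finger parallel gripper is mounted at the origin on the work surface. World frame = base frame: x ahead of the robot, y to its left, z up, the work surface at z = 0. Lengths are in m, angles in rad, forces in N, time in s.
With the tool pointing down it reaches from about 0.425 to 0.875 m from the base axis. Payload 8.4 kg.
Tool frame: the origin (TCP) lies at the very end of the fingers, on their centre line; the grasp point (between the pads) lies 19 mm behind it; z points along the fingers, y is the direction in which the jaws open and shut (so a half turn about z gives the same grasp; the last joint's range is limited). The gripper opens to 87 mm and grips with 3 to 60 N. Pads are 19 mm wide; open, the fingers measure 117 mm over their backs; the gripper's body (75 mm by 190 mm) begins 51 mm behind the grasp point.
Start: joints at [-1.418, 0.333, 0.04, 1.465, -0.013, 1.343, -0.059], TCP at [0.162, 0.629, 0.223] pointing down, gripper open.
Joint ranges: [-2.58, 2.58], [-0.38, 2.09], [-1.3, 1.39], [0.25, 2.4], [-1.5, 4.64], [0.08, 2.09], [-2.65, 2.65]. Speed limits (rad/s): [2.22, 2.22, 2.79, 2.79, 3.14, 3.14, 3.14].

INTERFACE

Orientations are given as a unit quaternion [w, x, y, z].
In Python, from cell import * gives the robot as it stands. Calls block until the motion is done:
- move_to(position, orientation): joint-space move of the TCP to a pose.
- move_straight(position, frame=None, velocity=0.15, max_force=None): straight line of the TCP; frame=None keeps the orientation; velocity is the mean speed in m/s. With max_force (N) it stops when the force on the tool has changed by that much, and returns True; else False.
- set_joints(angles): joint-space move.
- grip(opening): finger opening in m; the grip force is fixed at half the most; returns when the fingers have stopped.
- pause(seconds).
- solve_ik(position, orientation): joint angles nearest the present ones, or None.
- observe(): the state.
- get_image(name): name is "scene" or "top" or "wrist"; returns the picture (400x640x3 uint8, red, green, blue); there is no depth.
- camera_info(name): a dict with "K" (3x3 intrinsics, pixels), "T" (4x4, takes a point from camera to world coordinates). Camera axes: x right, y down, z forward; pixel columns grow to the right and rows downward; lengths in m; the calibration is good to about 2 mm. A picture is of the moment at which its call begins: read the wrist's pose just before it. camera_info takes no time and is no camera call; for the wrist camera it gives the pose at the moment of the call.
A pose or a line that the arm cannot do raises IKError and nothing moves.
- hand_in(): hands the job in, once; it reports no verdict.
The state is a dict: "time": time; "joint_pos": joint angles; "joint_vel": joint speeds; "effort": joint torques, N m; "tcp_pos": TCP position; "tcp_rot": TCP orientation; "ft_force": force on the tool from outside, world axes, zero at the start; "wrist_torque": the same for the moment, N m; "opening": finger opening in m.
Only numpy, scipy, OpenCV 4.12 (cv2) and the standard library are available. Lean on these libraries where they do the work, as an engineer would, in place of code of your own. Each camera call takes 0.05 s, during which the arm holds its last target. There are 200 camera calls.

## Working session

There is one attempt and no reset: what is moved stays moved. The work goes in short steps, each a Python script; the robot and the scene stay as the last script left them, time stands still between calls to the robot, and variables do not carry over. Pictures are saved under pics/ and viewed, about 8 in all and at most 12, crops included, and the job is handed in when it is done.

```bash
ls; mkdir -p pics; python3 - <<'E'
from cell import *
import cv2,numpy as np
for n in("scene","top"):
    im=get_image(n); cv2.imwrite(f"pics/{n}0.png",im[:,:,::-1]); c=camera_info(n); print(n,np.round(c["K"],1).tolist(),np.round(c["T"],3).tolist())
o=observe();print(o["time"],o["tcp_rot"],o["opening"],o["ft_force"])
E
```

```text
pics
scene [[478.6, 0.0, 321.1], [0.0, 478.6, 202.1], [0.0, 0.0, 1.0]] [[0.843, 0.389, -0.373, 0.992], [0.538, -0.619, 0.572, -0.731], [-0.008, -0.682, -0.731, 1.04], [0.0, 0.0, 0.0, 1.0]]
top [[443.6, 0.0, 319.5], [0.0, 443.6, 204.7], [0.0, 0.0, 1.0]] [[0.027, -0.995, 0.094, 0.353], [-1.0, -0.027, 0.005, 0.026], [-0.003, -0.094, -0.996, 1.194], [0.0, 0.0, 0.0, 1.0]]
0.1 [-4.16628936e-05  1.25555826e-01  9.92086292e-01 -7.23262292e-04] 0.08724007188945378 [-1.22755752  0.81333654 -0.68954166]
```

View pics/scene0.png

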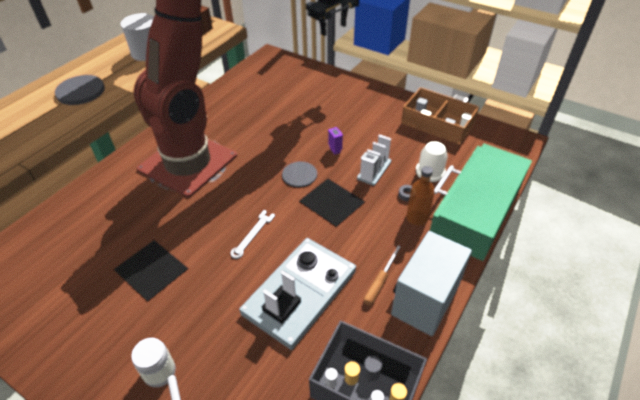

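View pics/top0.png

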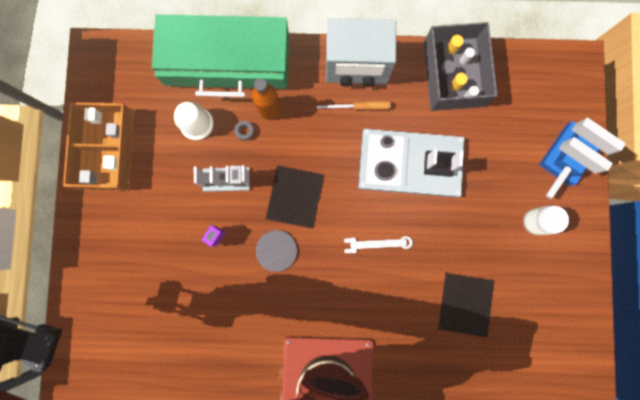

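Both views show the rack at top (222,178), the far mat at (295,197), the tester at (412,162) with the large button at (385,170), the socket at (443,163), a purple look-alike at (212,236), a dome at (193,120) and the bottle at (265,100). Next I'll measure these roughly and enlarge the rack and tester.

```bash
cat > h.py <<'E'
from cell import *
import cv2,numpy as np
from scipy.spatial.transform import Rotation as R
def ray(c,uv,z):
    """pixels -> points on the plane at height z"""
    uv=np.atleast_2d(np.float64(uv)); d=np.c_[uv,np.ones(len(uv))]@np.linalg.inv(c["K"]).T@c["T"][:3,:3].T
    o=c["T"][:3,3]; return o+d*((z-o[2])/d[:,2])[:,None]
def proj(c,p):
    q=(np.atleast_2d(p)-c["T"][:3,3])@c["T"][:3,:3]; q=q@c["K"].T; return q[:,:2]/q[:,2:]
def down(a):
    """tool pointing down, jaw (y) axis along world angle a"""
    y=np.array([np.cos(a),np.sin(a),0]); z=np.array([0,0,-1.]); x=np.cross(y,z)
    q=R.from_matrix(np.c_[x,y,z]).as_quat(); return q[[3,0,1,2]]
def shot(n,name=None):
    c=camera_info(n); im=np.ascontiguousarray(get_image(n)[:,:,::-1])
    if name: cv2.imwrite(f"pics/{name}.png",im)
    return c,im
E
python3 - <<'E'
from h import *
c=camera_info("top"); im=cv2.imread("pics/top0.png")
a=cv2.resize(im[90:270,170:330],None,fx=3.3,fy=3.3,interpolation=cv2.INTER_CUBIC)
b=cv2.resize(im[110:210,345:480],None,fx=3.9,fy=3.9,interpolation=cv2.INTER_CUBIC)
cv2.imwrite("pics/rack0.png",a)
for n,u,z in[("rack",(222,184),.01),("mat",(295,197),.004),("tester",[(362,130),(464,136),(463,195),(359,189)],.028),("btn",[(385,170),(387,142)],.035),("sock",(441,163),.05),("dome",(193,130),0),("bottle",(272,110),0),("white2",(535,222),0),("tall box",(361,50),.1)]: print(n,np.round(ray(c,u,z)[:,:2],3).tolist())
for nm,box in(("mat",(260,160,330,230)),):
    x0,y0,x1,y1=box; s=im[y0:y1,x0:x1]; m=(s.max(2)<45).astype(np.uint8)
    k=max(cv2.findContours(m,0,2)[0],key=cv2.contourArea); r=cv2.minAreaRect((k.reshape(-1,2)+[x0,y0]).astype(np.float32)); print(r, ray(c,cv2.boxPoints(r),.004).round(3).tolist(), cv2.contourArea(k))
E
```

```text
rack [[0.514, 0.296]]
mat [[0.484, 0.098]]
tester [[0.667, -0.077], [0.658, -0.35], [0.499, -0.347], [0.507, -0.072]]
btn [[0.559, -0.139], [0.634, -0.143]]
sock [[0.579, -0.283]]
dome [[0.662, 0.385]]
bottle [[0.724, 0.17]]
white2 [[0.434, -0.549]]
tall box [[0.857, -0.064]]Traceback (most recent call last):
  File "<stdin>", line 9, in <module>
ValueError: max() iterable argument is empty
```

View pics/rack0.png

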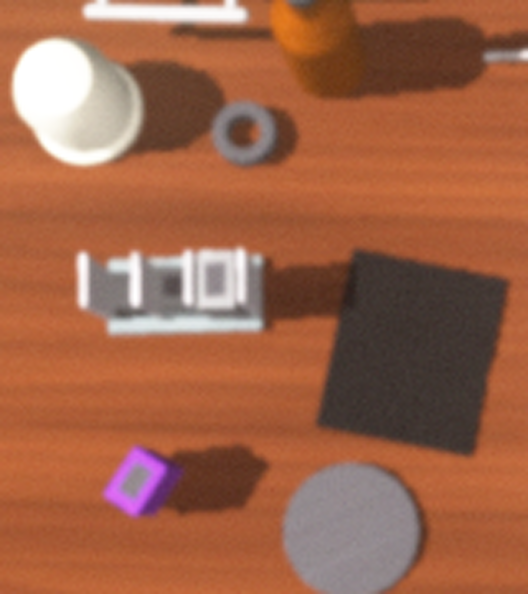

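```bash
python3 - <<'E'
from h import *
q0=observe()["joint_pos"]
for p in([.5,.262,.27],[.5,.1,.1],[.56,-.25,.15]):
    for a in(0,np.pi,np.pi/2,-np.pi/2):
        s=solve_ik(p,down(a)); print(p,round(a,2),None if s is None else np.round(s,2))
move_to([.5,.262,.27],down(np.pi if solve_ik([.5,.262,.27],down(0)) is None else 0))
c,im=shot("wrist","w1"); print(np.round(c["T"],3),np.round(c["K"],0).tolist(),observe()["time"],proj(c,[[.5,.262,.088],[.48,.1,0.004]]).round())
E
```

```text
[0.5, 0.262, 0.27] 0 [-1.04  0.14  0.54  1.63 -0.07  1.39 -0.49]
[0.5, 0.262, 0.27] 3.14 [-0.78  0.14  0.25  1.62 -0.03  1.39  2.61]
[0.5, 0.262, 0.27] 1.57 [-0.88  0.14  0.35  1.62 -0.05  1.39  1.05]
[0.5, 0.262, 0.27] -1.57 [-1.09  0.14  0.59  1.63 -0.08  1.39 -2.06]
[0.5, 0.1, 0.1] 0 [-0.89  0.17  0.67  1.98 -0.12  1.03 -0.17]
[0.5, 0.1, 0.1] 3.14 [ 0.67  0.33 -1.09  1.91  0.33  1.1   2.59]
[0.5, 0.1, 0.1] 1.57 [-0.84  0.17  0.61  1.97 -0.11  1.03  1.39]
[0.5, 0.1, 0.1] -1.57 [-0.93  0.18  0.71  1.98 -0.13  1.03 -1.73]
[0.56, -0.25, 0.15] 0 [-0.43  0.46  1.02  1.69 -0.42  1.23  0.69]
[0.56, -0.25, 0.15] 3.14 [-0.53  0.58  1.22  1.69 -0.57  1.28 -2.33]
[0.56, -0.25, 0.15] 1.57 [-0.51  0.54  1.17  1.69 -0.52  1.26  2.35]
[0.56, -0.25, 0.15] -1.57 [-0.44  0.47  1.04  1.69 -0.43  1.23 -0.87]
[[ 1.     0.005  0.001  0.499]
 [ 0.005 -0.955 -0.296  0.344]
 [-0.     0.296 -0.955  0.432]
 [ 0.     0.     0.     1.   ]] [[278.0, 0.0, 320.0], [0.0, 278.0, 200.0], [0.0, 0.0, 1.0]] 1.975 [[320. 182.]
 [308. 262.]]
```

View pics/w1.png

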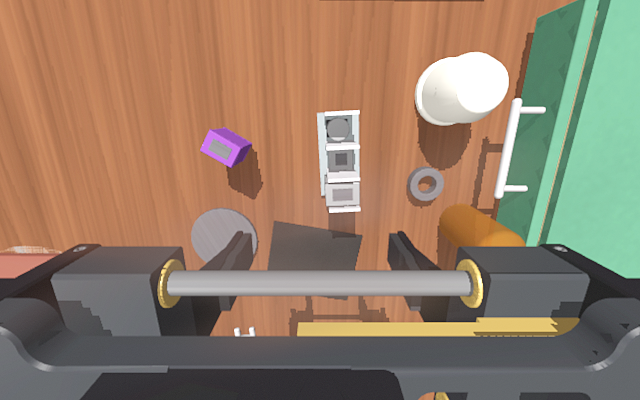

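The tall relay is the nearest of the three slots, top at about (342,193). Round can (338,128) and short block (341,159) are behind. The purple decoy is at (225,147). I'll zoom for the exact top face.

```bash
python3 - <<'E'
from h import *
im=cv2.imread("pics/w1.png")
cv2.imwrite("pics/w1z.png",cv2.resize(im[100:220,300:380],None,fx=5,fy=5,interpolation=cv2.INTER_NEAREST))
c=camera_info("wrist")
print(ray(c,[(325,181),(360,181),(361,206),(327,207)],.088).round(4).tolist())
E
```

```text
[[0.5059, 0.2631, 0.088], [0.5502, 0.2633, 0.088], [0.5531, 0.23, 0.088], [0.5088, 0.2284, 0.088]]
```

View pics/w1z.png

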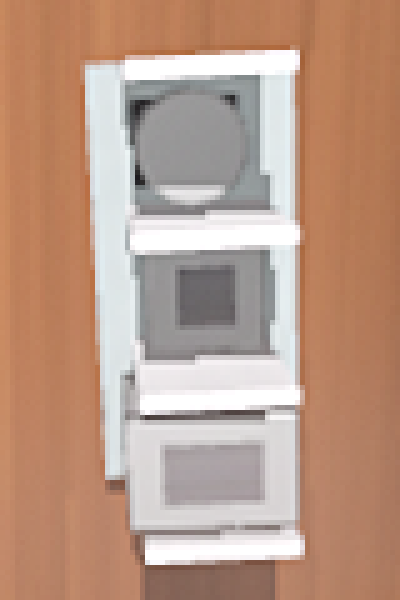

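```bash
python3 - <<'E'
from h import *
c=camera_info("wrist")
f=lambda z:np.array(z)/5+[299.5,99.5]
p=ray(c,f([(131,418),(298,415),(298,528),(131,530)]),.088); print(p.round(4).tolist(),p.mean(0).round(4))
l=ray(c,f([(125,66),(131,237),(139,403),(146,548)]),.092);r=ray(c,f([(299,62),(300,235),(302,396),(304,546)]),.092)
print(l[:,:2].round(4).tolist(),r[:,:2].round(4).tolist()); m=(l+r)/2; d=m[0]-m[-1]; print("rack",m[:,:2].round(4).tolist(),np.degrees(np.arctan2(-d[0],d[1])),np.linalg.norm(d))
E
```

```text
[[0.5068, 0.2604, 0.088], [0.5491, 0.2614, 0.088], [0.5505, 0.2312, 0.088], [0.5071, 0.2305, 0.088]] [0.5284 0.2459 0.088 ]
[[0.5044, 0.3457], [0.5062, 0.3063], [0.5087, 0.2652], [0.5109, 0.2269]] [[0.5449, 0.3467], [0.547, 0.3069], [0.5493, 0.2672], [0.5517, 0.2276]]
rack [[0.5246, 0.3462], [0.5266, 0.3066], [0.529, 0.2662], [0.5313, 0.2273]] 3.2188315590418215 0.11911858442491631
```

```bash
python3 - <<'E'
from h import *
t=-0.04
G=[.529,.2462]
move_to([*G,.16],down(.045))
print("stop",move_straight([*G,.042],velocity=.1,max_force=8),observe()["tcp_pos"])
grip(0.03); print("open",observe()["opening"])
move_straight([*G,.17],velocity=.12); print("open",observe()["opening"])
move_to([.49,.1,.15],down(np.pi/2+t))
print(move_straight([.49,.1,.05],velocity=.12), observe()["opening"])
f=observe()["ft_force"]
print("contact",move_straight([.49,.1,.030],velocity=.03,max_force=5),observe()["tcp_pos"],f,observe()["ft_force"],observe()["time"])
shot("scene","s1")
E
```

```text
stop False [0.52945916 0.24639936 0.0426767 ]
open 0.04402512797381762
open 0.04390335922841625
False 0.043790819466202564
contact True [0.49012792 0.10008124 0.03547099] [ 0.30935579 -0.71125924 -1.87362677] [-0.09348973 -0.47758785  1.69230671] 8.7833
```

```bash
python3 - <<'E'
from h import *
t=-0.04
grip(0.087); pause(.3); print(observe()["opening"])
move_straight([.49,.1,.17],velocity=.15)
move_to([.49,.05,.2],down(t))
c,im=shot("wrist","w2"); np.save("w2.npy",c,allow_pickle=True)
u=proj(c,[.49,.1,.082])[0]; print(u,observe()["time"])
x,y=u.astype(int); cv2.imwrite("pics/w2z.png",cv2.resize(im[max(y-50,0):y+50,x-60:x+60],None,fx=5,fy=5,interpolation=cv2.INTER_NEAREST)); print(max(y-50,0),x-60)
E
```

```text
0.087090702267337
[318.05902191 146.37572997] 12.5417
96 258
```

View pics/w2z.png

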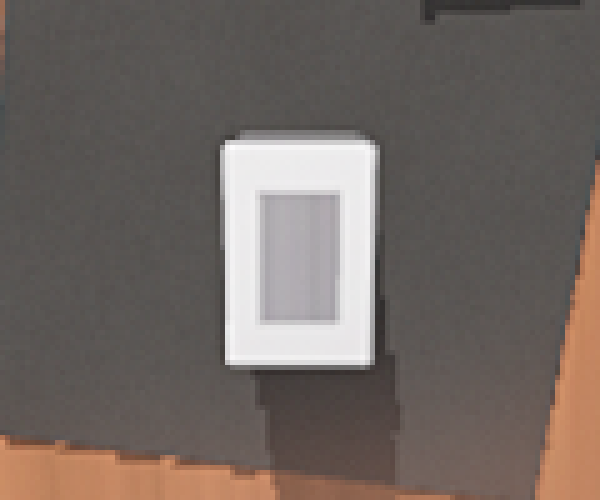

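The relay stands upright at (318,147), exactly where predicted and square to the jaws. Next is the regrasp across its width, then a look at the tester.

```bash
python3 - <<'E'
from h import *
t=-0.04
move_straight([.49,.1,.1],velocity=.15)
print(move_straight([.49,.1,.037],velocity=.1,max_force=8))
grip(0.02); print(observe()["opening"],observe()["tcp_pos"])
move_straight([.49,.1,.24],velocity=.2); print(observe()["opening"])
move_to([.57,-.32,.28],down(t))
c,im=shot("wrist","w3"); np.save("w3.npy",c,allow_pickle=True)
print(observe()["time"],observe()["opening"],proj(c,[[.579,-.283,.05],[.559,-.139,.035]]).round())
E
```

```text
False
0.03000934082765497 [0.48994723 0.09998272 0.03697379]
0.0296623574109311
17.9833 0.029875691316511386 [[325. 148.]
 [306.  34.]]
```

View pics/w3.png

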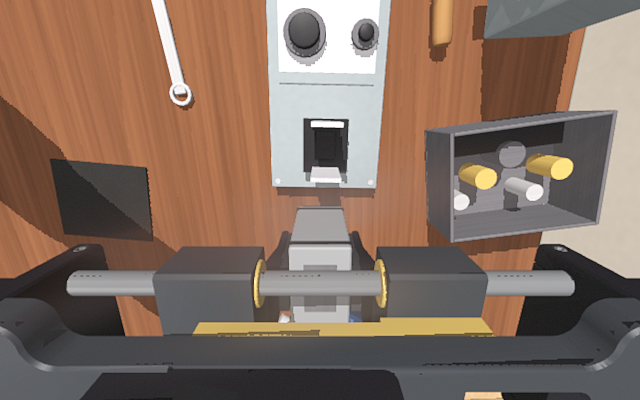

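Socket hole at about (326,143), large button (304,33), small button (365,35), relay held at (320,260). I'll zoom in on the tester.

```bash
python3 - <<'E'
from h import *
im=cv2.imread("pics/w3.png")
cv2.imwrite("pics/w3z.png",cv2.resize(im[105:195,265:390],None,fx=6,fy=6,interpolation=cv2.INTER_NEAREST))
c=camera_info("wrist")
s=im[:75,270:390]; m=(s.max(2)<70).astype(np.uint8)
for k in cv2.findContours(m,0,2)[0]:
    if cv2.contourArea(k)>60: e=cv2.fitEllipse(k); print(np.add(e[0],[270,0]),e[1],cv2.contourArea(k))
E
```

```text
[365.81660461  31.82289124] (13.166778564453125, 18.23166847229004) 70.5
[303.75194168  30.04196167] (29.913986206054688, 34.504119873046875) 82.5
```

View pics/w3z.png

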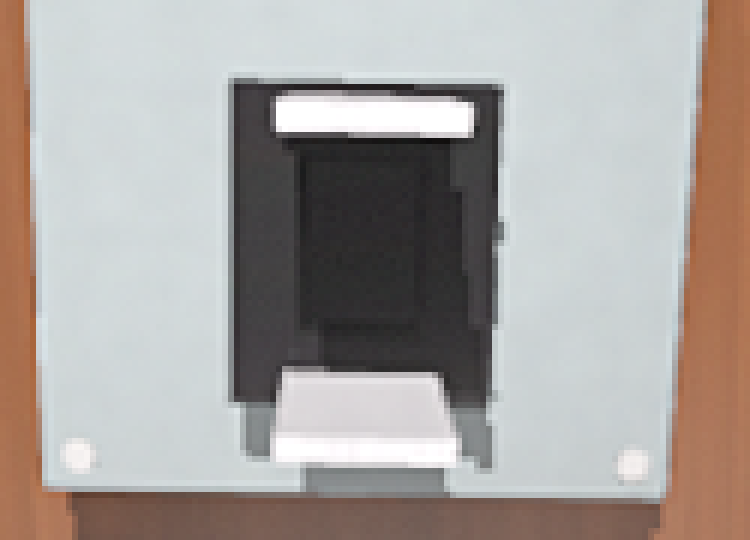

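```bash
python3 - <<'E'
from h import *
c=camera_info("wrist"); f=lambda z:np.array(z,float)/6+[264.5,104.5]
def sh(n,pts,z): p=ray(c,f(pts),z)[:,:2]; print(n,p.round(4).tolist(),"mean",p.mean(0).round(4)); return p
sh("upper cheek",[(272,95),(475,97),(474,137),(272,137)],.122)
sh("lower cheek",[(272,433),(458,433),(458,467),(271,466)],.122)
sh("hole",[(300,157),(420,157),(415,325),(303,325)],.05)
sh("block",[(233,82),(503,88),(490,408),(234,403)],.05)
p=sh("front",[(43,490),(665,500)],.028); d=p[1]-p[0]; print("yaw front",np.arctan2(d[1],d[0]),np.linalg.norm(d))
p=sh("screws",[(78,456),(632,465)],.028); d=p[1]-p[0]; print("yaw scr",np.arctan2(d[1],d[0]))
p=sh("left",[(30,60),(43,488)],.028);d=p[0]-p[1]; print(np.arctan2(-d[0],d[1]))
p=sh("right",[(706,0),(665,498)],.028);d=p[0]-p[1]; print(np.arctan2(-d[0],d[1]))
b=ray(c,[(303.75,31),(365.8,32)],.036)[:,:2]; print(b)
im=cv2.imread("pics/w3.png"); z=np.clip((im[120:172,300:352].astype(float)-15)*5,0,255).astype(np.uint8)
cv2.imwrite("pics/w3h.png",cv2.resize(z,None,fx=10,fy=10,interpolation=cv2.INTER_CUBIC))
E
```

```text
upper cheek [[0.5624, -0.244], [0.5998, -0.2458], [0.5995, -0.2529], [0.5621, -0.2515]] mean [ 0.581  -0.2486]
lower cheek [[0.5594, -0.3075], [0.5958, -0.3088], [0.5957, -0.3156], [0.5589, -0.3141]] mean [ 0.5774 -0.3115]
hole [[0.5656, -0.2592], [0.593, -0.2602], [0.591, -0.2985], [0.5647, -0.2975]] mean [ 0.5786 -0.2789]
block [[0.5512, -0.2423], [0.612, -0.2458], [0.6084, -0.3189], [0.5475, -0.3155]] mean [ 0.5798 -0.2806]
front [[0.4961, -0.3406], [0.6549, -0.349]] mean [ 0.5755 -0.3448]
yaw front -0.053219604090513024 0.15906704517924908
screws [[0.5057, -0.332], [0.6463, -0.3395]] mean [ 0.576  -0.3358]
yaw scr -0.05329006070633315
left [[0.5022, -0.2357], [0.4961, -0.3401]] mean [ 0.4991 -0.2879]
-0.05812887604152543
right [[0.6619, -0.2281], [0.6549, -0.3485]] mean [ 0.6584 -0.2883]
-0.0577831477121539
[[ 0.55679129 -0.13503689]
 [ 0.63653046 -0.13909745]]
```

View pics/w3h.png

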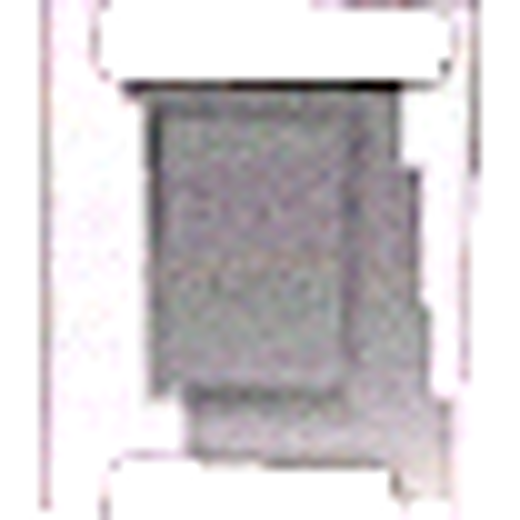

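The independent estimates of the socket agree within 1.5 mm: about (0.5793, -0.2800), yaw -0.055. I'll insert under force guard, with a small offset search as fallback.

```bash
python3 - <<'E'
from h import *
S=np.array([.5793,-.28]); q=down(-.055)
move_to([*S,.18],q)
print("above block",move_straight([*S,.088],velocity=.12,max_force=10),observe()["tcp_pos"])
for d in[(0,0),(.0015,0),(-.0015,0),(0,.0015),(0,-.0015),(.0015,.0015),(-.0015,.0015),(.0015,-.0015),(-.0015,-.0015)]:
    p=S+d
    if d!=(0,0): move_straight([*p,.088],velocity=.05)
    r=move_straight([*p,.063],velocity=.03,max_force=10); o=observe(); print(d,r,o["tcp_pos"].round(4),o["ft_force"].round(1),o["opening"])
    if o["tcp_pos"][2]<.0715: break
print(o["time"])
shot("scene","s2")
E
```

```text
above block False [ 0.57970764 -0.28051749  0.08886989]
(0, 0) True [ 0.5792 -0.2799  0.0668] [-1.2  0.9  5.8] 0.029676227893426343
20.0833
```

```bash
python3 - <<'E'
from h import *
S=np.array([.5793,-.28]); q=down(-.055)
grip(.087); pause(.3); print(observe()["ft_force"].round(1))
move_straight([*S,.2],velocity=.15)
move_to([.57,-.33,.26],q)
c,im=shot("wrist","w4")
Rz=R.from_euler("z",-.055).as_matrix()
loc=np.array([[-.015,-.022,.062],[.015,-.022,.062],[.015,.022,.062],[-.015,.022,.062]])
pp=proj(c,loc@Rz.T+[*S,.05])
x,y=pp.mean(0).astype(int); z=cv2.resize(im[y-45:y+45,x-55:x+55],None,fx=5,fy=5,interpolation=cv2.INTER_NEAREST)
for u in (pp-[x-55,y-45]+.5)*5: cv2.circle(z,tuple(int(v) for v in u),3,(0,0,255),-1)
cv2.imwrite("pics/w4z.png",z); print(observe()["time"])
E
```

```text
[-0.6 -0.1 -0.5]
23.0833
```

View pics/w4z.png

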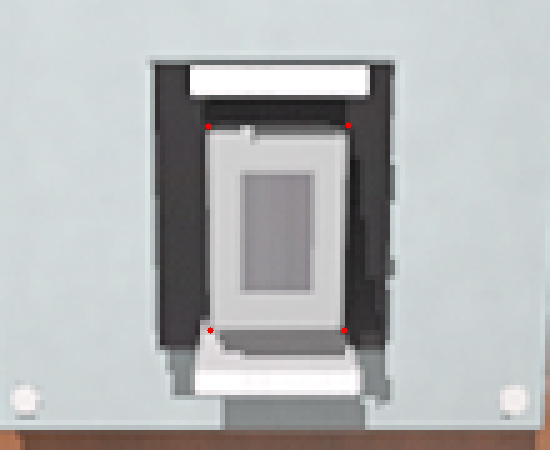

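The relay's top face matches the predicted seated corners (red dots) within about 1 px, so it is seated and released. Now the button.

```bash
python3 - <<'E'
from h import *
q=down(-.055); B=[.557,-.136]
grip(0.0)
move_straight([.57,-.33,.28],velocity=.2)
move_to([*B,.12],q)
move_straight([*B,.06],velocity=.1,max_force=4); f0=observe()["ft_force"][2]
z=.06
r=move_straight([*B,.02],velocity=.02,max_force=14); o=observe(); print(r,o["tcp_pos"].round(4),o["ft_force"].round(1),f0.round(1))
for _ in range(5): pause(.25); o=observe(); print(o["tcp_pos"][2].round(4),o["ft_force"][2].round(1))
c,im=shot("scene","s3")
move_straight([*B,.15],velocity=.1); o=observe(); print(o["ft_force"].round(1),o["time"])
E
```

```text
True [ 0.5571 -0.1359  0.0444] [-3.2  1.9 10.7] 0.4
0.0444 12.0
0.0444 13.0
0.0444 12.2
0.0444 12.4
0.0444 12.5
[-0.5  0.  -0.2] 30.1167
```

The button held 12 N, above its 5 N. To confirm full travel, I'll find the contact height and press a second time.

```bash
python3 - <<'E'
from h import *
B=[.557,-.136]
move_straight([*B,.058],velocity=.1)
z=.058
while z>.0435:
    z-=.001; move_straight([*B,z],velocity=.02); o=observe(); print(o["tcp_pos"][2].round(4),o["ft_force"][2].round(1))
    if o["ft_force"][2]>25: break
pause(1.0); print(observe()["ft_force"].round(1))
move_straight([*B,.16],velocity=.12)
move_to([.57,-.33,.26],down(-.055))
c,im=shot("wrist","w5")
cv2.imwrite("pics/w5z.png",cv2.resize(im[0:200,250:400],None,fx=3,fy=3)); print(observe()["time"],observe()["ft_force"].round(1))
E
```

```text
0.0573 -0.1
0.056 -0.6
0.0549 0.4
0.0539 0.4
0.0529 -0.5
0.0519 -1.2
0.0511 2.2
0.05 2.0
0.0491 3.0
0.048 4.8
0.047 4.2
0.046 4.4
0.045 4.4
0.0445 10.2
0.0442 21.1
[-4.8  2.2 20.5]
37.9833 [0.  1.5 0.1]
```

View pics/w5z.png

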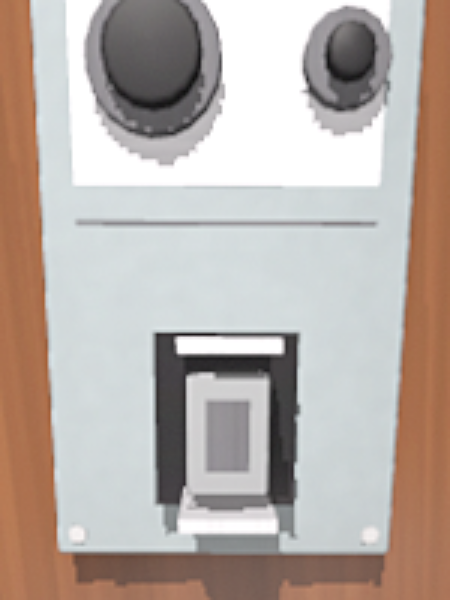

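The travel from contact (0.0515) to the hard stop (0.0445) is 7 mm, so both presses were full. The relay is still seated, the button is back up and the arm is clear.

```bash
python3 -c "
from cell import *
hand_in()"
```

```text
the job is handed in; nothing more can be done
```

The job is done and handed in at about 38 s of the 72 s allowed; `hand_in()` gives no verdict.

- **Relay:** I took the tall relay from the rack over its 44 mm ends, stood it on the far mat, released it, and checked it was upright. I then regripped it across its 30 mm width and plugged it in. It went home on the first try, stopping at TCP height 0.0668 m against 0.067 m expected. After release, its top face matched the predicted seated position within about 1 pixel.
- **Button:** I pressed the large button only after the relay was seated and released, holding it about 1.3 s at 12 N. I then pressed it a second time, also for about a second, to confirm the travel. It moved about 7 mm from first contact to the hard stop.
- **Last checks:** The final picture shows the relay still seated and both buttons up. The arm was clear, with a force reading of 1.5 N or less, which is within sensor noise. No check failed or disagreed.
- **Not checked:** I did not take a final picture of the other two relays, the bottle or the dome. The moves were planned clear of them, and I saw no unexpected contact force.

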